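Show the inlaid bead case to the loupe

TASK

Pick up the tall square wooden bead case and, keeping it upright, hold each of its three inlaid sides in turn squarely before the loupe, about 5 cm from the lens and level with it: first the side with one brass dot, then the side with two, then the side with three, staying still for a second on each. Then stand the case upright on the round cork mat, wholly on it, and let go; do not touch the loupe.

Things in the scene. Friction and masses are not known exactly. Their poses are not given: they have to be found in the camera images.
- case_center (a point): Centre, 65 mm above the foot, of the loose upright dark wooden case, 40 x 40 x 130 mm, 0.13 kg; z up. Brass dots (12 mm) at this height: one on the +y side, two on +x, three on -y, -x plain; sides are 20 mm from this point. At first the two-dot side faces roughly away from the robot. Grip the top 45 mm, clear of the dots. Bystanders: a square case 75 mm tall, a round case 120 mm tall.
- loupe_focus (a point): Focus of the loupe: the point 50 mm straight in front of the lens centre, 140 mm above the table, where the middle of each inlaid side should be brought. Its x axis is level and points to the lens (roughly away from the robot), y to the left, z up. A side is presented when it faces +x here.
- loupe: The fixed bench loupe: an upright lens, 48 mm across its rim, 8 mm thick, centred 140 mm straight above this origin (on the table), on a thin steel post with a round foot 80 mm across centred 15 mm behind it. x points from the lens's front to its back; the lens looks towards -x, roughly to the robot.
- round_mat: The round cork mat, 110 mm across and 4 mm thick, fixed on the table; origin at the centre of its underside. A square cork mat (100 mm) lies elsewhere and is not meant.
There are look-alikes about, which are no part of the job. What is shaped like the round_mat but orange or purple is not meant. Leave any green look-alike of the part that bears case_center alone.

How it is judged:
By the outcome, as a careful person would: the job done as asked, in the order asked, and still so for the second after the job is handed in, with the robot touching nothing.
It also fails if it takes over 58 s, if anything falls off the work surface, if the arm or the gripper's body presses on something with over 40 N, if the wrist force passes 120 N, or if a joint passes its speed limit or range.

ROBOT

A 6-joint arm with a two-finger parallel gripper is mounted at the origin on the work surface. World frame = base frame: x ahead of the robot, y to its left, z up, the work surface at z = 0. Lengths are in mm, angles in rad, forces in N, time in s.
With the tool pointing down it reaches from about 350 to 775 mm from the base axis. Payload 7.3 kg.
Tool frame: the origin (TCP) lies on the front face of the gripper's body, between the roots of the fingers; the fingertips stand 66 mm ahead of it and the grasp point (between the pads) lies 47 mm ahead of it (bot.tcp_to_grasp is the z of the grasp point in the tool frame, in mm); z points along the fingers, y is the direction in which the jaws open and shut (so a half turn about z gives the same grasp; the last joint's range is limited). The gripper opens to 92 mm and grips with 3 to 60 N. Pads are 19 mm wide; open, the fingers measure 130 mm over their backs; the gripper's body (75 mm by 190 mm) begins 47 mm behind the grasp point.
Start: joints at [-1.278, 0.342, 1.524, -0, 1.275, -0.146], TCP at [223.07, -475.267, 292.241] pointing down, gripper open.
Joint ranges: [-2.53, 2.53], [-0.77, 2.02], [0.04, 2.7], [-1, 4.14], [0.28, 2.66], [-3.11, 3.11]. Speed limits (rad/s): [2.57, 2.57, 3.14, 3.14, 3.14, 3.14].

INTERFACE

Orientations are given as [roll, pitch, yaw] about the fixed x, y, z axes, in that order (R = Rz(yaw) Ry(pitch) Rx(roll)).
In Python, from plant import bot gives the robot as it stands.
- The arm moves only by the tool carry_out, never from a script. Its argument "deltas" is a list that holds one entry, the list of rows, each a list of 4 numbers: the shift along the tool's x, y, z in mm, then the turn about the tool's z in units of 5 degrees (1.0 is 5 degrees). A call has 1 to 20 rows; each row is the pose to reach, as a shift and turn from the pose commanded when the call began, along the tool's axes at that moment; what a row does not reach only later rows make up. A row lasts 1/10 s, in which the tool goes at most 50 mm and 8.59 degrees, less where a joint would pass 70% of its speed; a pose out of reach is approached as far as the arm can. A call with a gripper value outside its range is refused whole. "fingers" is the finger opening in mm, from 0 to 91.8, set as the call begins (left out, the last holds). The fingers move at their own pace and stop on an object; the grip force is fixed at half the most. Time passes only in rows, so rows that repeat a pose let the fingers close. It gives the time, the measured TCP pose, the force and the opening at its end, in the units of the state.
- bot.get_obs(): the state, without advancing time (a new reading comes with each control period).
- bot.capture(name): name is "side" or "top" or "wrist"; returns (picture, depth): 400x640x3 uint8, blue, green, red; 400x640 float32, mm along the optical axis (not along the pixel's ray), 0 where there is no reading.
- bot.camera_model(name): a dict with "K" (3x3 intrinsics, pixels), "distortion" ([k1, k2, p1, p2, k3] as OpenCV has them; the pictures are not rectified), "camera_from_world" (4x4, takes a point from world to camera coordinates). Camera axes: x right, y down, z forward; pixel columns grow to the right and rows downward; lengths in mm; the calibration is good to about 2 mm. A picture is of the moment at which its call begins: read the wrist's pose just before it. camera_model takes no time and is no camera call; for the wrist camera it gives the pose at the moment of the call.
- bot.close_job(): hands the job in, once; it reports no verdict.
The state is a dict: "time": time; "joint_positions": joint angles; "dq": joint speeds; "tau": joint torques, N m; "tool_pos": TCP position; "tcp_rot": TCP orientation; "contact_force": force on the tool from outside, world axes, zero at the start; "moment": the same for the moment, N m; "grip_width": finger opening in mm.
Only numpy, scipy, OpenCV 4.12 (cv2) and the standard library are available. Lean on these libraries where they do the work, as an engineer would, in place of code of your own. Each camera call takes 0.05 s, during which the arm holds its last target. There are 200 camera calls.

## Working session

There is one attempt and no reset: what is moved stays moved. The work goes in short steps, Python scripts to look and compute and a tool call to move; the robot and the scene stay as the last step left them, time stands still between calls to the robot, and variables do not carry over. Pictures are saved under pics/ and viewed, about 8 in all and at most 12, crops included, and the job is handed in when it is done.

Besides the shell and the picture viewer there is one more tool, called after "Emit:" as name(argument=value, ...), one argument or row to a line, values as JSON. carry_out: Moves the arm, as the interface text tells. Its arguments: {"type":"object","properties":{"deltas":{"type":"array","items":{"type":"array","items":{"type":"array","items":{"type":"number"}}}},"fingers":{"type":"number"}},"required":["deltas"]}

```bash
mkdir -p pics; ls; cat > h.py <<'E'
import numpy as np, cv2
from plant import bot
def cam(n):
    m=bot.camera_model(n); return np.array(m["K"],float),np.array(m["distortion"],float),np.array(m["camera_from_world"],float)
def world(n,depth,m=None):
    K,D,T=m or cam(n)
    h,w=depth.shape
    u,v=np.meshgrid(np.arange(w),np.arange(h))
    p=cv2.undistortPoints(np.stack([u,v],-1).reshape(-1,1,2).astype(np.float64),K,D).reshape(h,w,2)
    P=np.concatenate([p*depth[...,None],depth[...,None]],-1)
    return (P-T[:3,3])@T[:3,:3]
E
python3 - <<'E'
from h import *
o=bot.get_obs(); print({k:np.round(v,3) for k,v in o.items()})
for n in("side","top"):
    m=cam(n);p,d=bot.capture(n); cv2.imwrite(f"pics/{n}0.png",p); np.savez(f"{n}0.npz",p=p,W=world(n,d,m),d=d)
    print(n,-m[2][:3,:3].T@m[2][:3,3],m[2][2,:3])
E
```

```text
pics
{'time': np.float64(0.0), 'joint_positions': array([-1.278,  0.343,  1.525,  0.   ,  1.275, -0.146]), 'dq': array([-0.   , -0.002, -0.001,  0.   , -0.   , -0.001]), 'tau': array([ -0.   , -43.125, -24.421,   0.072,   0.056,  -0.   ]), 'tool_pos': array([ 222.947, -474.962,  291.555]), 'tcp_rot': array([-3.14 , -0.   ,  0.439]), 'contact_force': array([-0.275, -0.317,  0.887]), 'moment': array([-0.001, -0.006, -0.018]), 'grip_width': np.float64(91.714)}
side [ 73.75858251 587.86232    731.30784847] [ 0.44721327 -0.60620999 -0.65765473]
top [ 350.44070805  -16.23949155 1140.82015779] [ 0.13534992  0.02546351 -0.9904706 ]
```

View pics/top0.png

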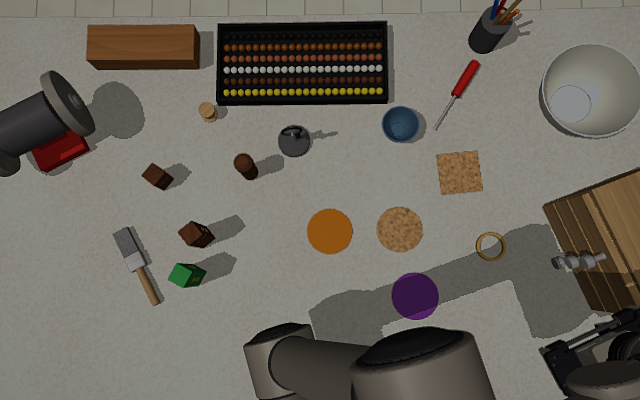

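View pics/side0.png

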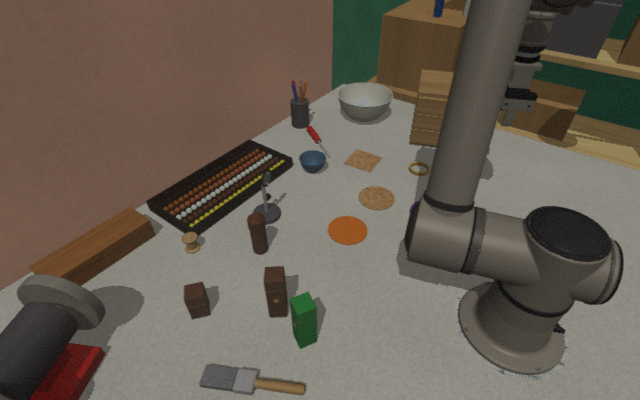

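The top view shows the tall case at about (196,234) with the green look-alike at (187,274). The loupe is at (294,140) and the round cork mat at (400,229). The side view shows the one-dot side of the case at (277,298), with the lens at (267,178). Next I measure these.

```bash
cat > m.py <<'E'
from h import *
t=np.load("top0.npz");s=np.load("side0.npz")
W,p,d=t["W"],t["p"],t["d"]
def box(W,d,x0,x1,y0,y1): 
    q=W[y0:y1,x0:x1].reshape(-1,3); return q[(d[y0:y1,x0:x1]>0).ravel()]
def rect(q): 
    r=cv2.minAreaRect(q[:,:2].astype(np.float32)); return np.round(r[0],1),np.round(r[1],1),round(r[2],1),len(q)
q=box(W,d,165,225,210,258); print("table",np.median(box(W,d,440,480,330,345)[:,2]) , "casetop max",np.percentile(q[:,2],[90,95,99]))
a=q[q[:,2]>118]; print("case top",rect(a),a[:,2].mean())
S,ds=s["W"],s["d"]
q=box(S,ds,255,292,260,325); a=q[(q[:,2]>124)]; print("side case top",rect(a))
c=np.mean(box(W,d,165,225,210,258)[lambda:0] if 0 else q[q[:,2]>124],0)
# side visible faces by height
f=q[(q[:,2]>20)&(q[:,2]<118)]; print("side faces", rect(f), f.mean(0))
# green
q=box(W,d,165,212,258,292);a=q[q[:,2]>80];print("green",rect(a),np.percentile(a[:,2],[5,50,95]))
# loupe
q=box(W,d,270,345,115,165);
for lo,hi in((3,15),(15,100),(100,200)):
    a=q[(q[:,2]>lo)&(q[:,2]<hi)]
    if len(a)>3: print("loupe top",lo,hi,rect(a),a[:,2].min(),a[:,2].max())
q=box(S,ds,245,292,160,225)
for lo,hi in((3,15),(15,105),(105,200)):
    a=q[(q[:,2]>lo)&(q[:,2]<hi)]
    if len(a)>3: print("loupe side",lo,hi,rect(a),a[:,2].min(),a[:,2].max())
# mats by colour
hsv=cv2.cvtColor(p,cv2.COLOR_BGR2HSV)
m=np.zeros(d.shape,bool);m[200:262,368:432]=1
m&=(hsv[...,1]>70)&(d>0); q=W[m]; 
e=cv2.minEnclosingCircle(q[:,:2].astype(np.float32));print("mat",e,np.median(q,0),rect(q))
hs=s["p"];hh=cv2.cvtColor(hs,cv2.COLOR_BGR2HSV);m=np.zeros(ds.shape,bool);m[182:212,352:402]=1
m&=(hh[...,1]>70)&(ds>0);q=S[m];print("mat side",rect(q),np.median(q,0))
cv2.imwrite("pics/z.png",np.hstack([cv2.resize(hs[150:235,230:310],None,fx=5,fy=5,interpolation=cv2.INTER_CUBIC),cv2.resize(p[105:190,265:345],None,fx=5,fy=5,interpolation=cv2.INTER_CUBIC)]))
E
python3 m.py
```

```text
table 722.2597261831106 casetop max [127.71089305 129.68647199 132.07973691]
case top (array([431.4, 265.8]), array([40.9, 40. ]), 38.1, 365) 128.93583176458506
side case top (array([408.2, 286.4]), array([46. , 98.8]), 51.9, 356)
side faces (array([407.2, 288.7]), array([46.2, 91.6]), 49.8, 599) [415.4167415  281.99410033  71.19939556]
green (array([342.2, 283.1]), array([40.5, 39.9]), 61.7, 491) [ 88.38106092 128.50265629 131.97078413]
loupe top 3 15 (array([671.9,  17.7]), array([183.9, 124.8]), 89.4, 525) 3.0006787326246203 14.991860749197944
loupe top 15 100 (array([668.2,  48.9]), array([74.4, 75.4]), 14.7, 404) 15.026388433731592 73.13751088043162
loupe top 100 200 (array([660.6,  49.4]), array([22.3, 46.4]), 4.3, 152) 115.0933129796279 167.62214111810604
loupe side 3 15 (array([746.2, -33.3]), array([157.2, 316.1]), 39.7, 489) 3.0099217025250065 14.995256915367587
loupe side 15 105 (array([728.3,  24.6]), array([150. , 396.1]), 30.8, 957) 15.000756309076667 104.98448091676724
loupe side 105 200 (array([622.8, 109.1]), array([ 42.3, 166.2]), 34.1, 343) 105.58953338170413 164.69447221429297
mat ((449.57476806640625, -202.91534423828125), 55.28908920288086) [ 448.97071224 -203.30591048    3.61228725] (array([ 449.8, -204. ]), array([107.9, 106.5]), 89.7, 1629)
mat side (array([ 447.2, -203.1]), array([107.1, 114.9]), 12.9, 672) [ 445.17097606 -199.19757804    4.06595633]
```

View pics/z.png

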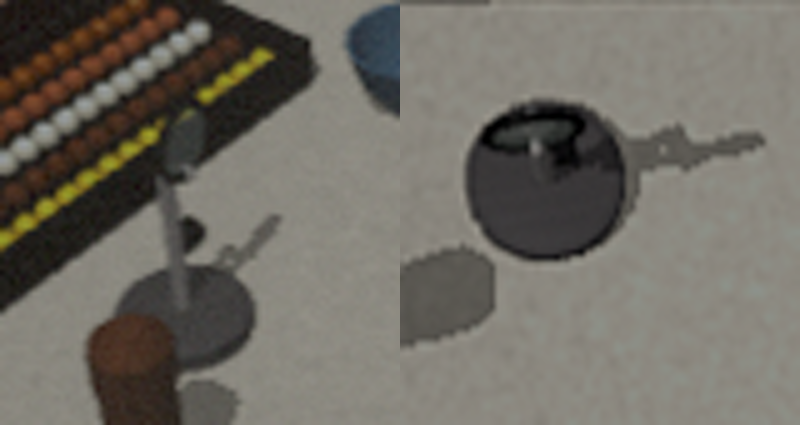

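Case top is 40.9 x 40.0 mm at z 129, centre (431, 266), yaw about 38°. The round mat is 108 mm across at (449.5, -203), z 3.6. Both match the given sizes. The loupe needs a closer look, so I check the wrist camera's mounting to choose a viewpoint.

```bash
python3 - <<'E'
from h import *
from scipy.spatial.transform import Rotation as R
o=bot.get_obs();K,D,T=cam("wrist");C=-T[:3,:3].T@T[:3,3]
Rt=R.from_euler("xyz",o["tcp_rot"]).as_matrix()
print("cam in tool",Rt.T@(C-o["tool_pos"]),"\naxes in tool (cols x,y,z)\n",np.round(Rt.T@T[:3,:3].T,3),K[0,0],K[0,2],K[1,2])
def tool(dx,dy,dz): return np.round(Rt.T@np.array([dx,dy,dz]),1)
for g in((520,30,310),(480,50,310)): print(g,tool(*(np.array(g)-o["tool_pos"])))
print(Rt)
E
```

```text
cam in tool [ 66.65784102   0.72609278 -91.89005633] 
axes in tool (cols x,y,z)
 [[ 0.    -0.968 -0.25 ]
 [ 1.     0.    -0.   ]
 [ 0.    -0.25   0.968]] 308.76020799716895 318.6944693552987 201.50692227267817
(520, 30, 310) [ 483.4 -331.   -17.8]
(480, 50, 310) [ 455.7 -366.1  -17.8]
[[ 9.05268071e-01  4.24840634e-01 -3.92867675e-04]
 [ 4.24840768e-01 -9.05267146e-01  1.30982594e-03]
 [ 2.00817086e-04 -1.35264981e-03 -9.99999065e-01]]
```

Emit:
carry_out(
  deltas=[
    [[12,-8,-1,-0.7],[36,-25,-2,-2.1],[63,-43,-3,-3.7],[92,-63,-4,-5.3],[122,-83,-5,-7],[152,-104,-6,-8.7],[182,-125,-7,-10.4],[212,-145,-8,-12.1],[242,-166,-9,-13.8],[272,-186,-10,-15.5],[302,-207,-11,-17.2],[332,-227,-12,-18.9],[362,-248,-13,-20.6],[392,-268,-14,-22.3],[418,-286,-15,-24],[442,-303,-16,-25.7],[462,-317,-17,-27.2],[476,-326,-18,-28.4],[483,-331,-18,-29],[483,-331,-18,-29]],
  ],
)

```text
time: 2.1
tool_pos: [519.9, 30.5, 309.7]
tcp_rot: [3.142, -0.001, 2.971]
contact_force: [0.2, -1.1, -0.2]
grip_width: 92.3
```

```bash
python3 - <<'E'
from h import *
o=bot.get_obs();m=cam("wrist");p,d=bot.capture("wrist"); cv2.imwrite("pics/w1.png",p); np.savez("w1.npz",p=p,W=world("wrist",d,m),d=d,K=m[0],D=m[1],T=m[2])
print(o["time"],o["tool_pos"],o["tcp_rot"],o["joint_positions"],np.abs(o["dq"]).max())
E
```

```text
2.1 [519.85732692  30.52753368 309.67958468] [ 3.14155926e+00 -8.67127524e-04  2.97149594e+00] [-8.86374940e-02  3.21211541e-01  1.50514871e+00  1.07301574e-04
  1.31609393e+00 -1.48936417e+00] 0.0403151133219633
```

View pics/w1.png

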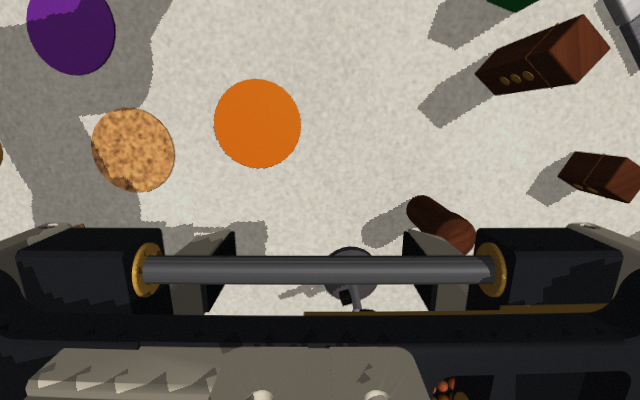

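The wrist view shows the gripper hiding what lies beyond it, with the loupe partly covered at (350,275). The case's three-dot side is visible at (517,78), which confirms the case yaw. I turn the tool so the camera sits beside the loupe.

Emit:
carry_out(
  deltas=[
    [[-5,-5,0,1],[-14,-14,0,2.6],[-24,-24,0,4.2],[-34,-34,0,5.8],[-43,-43,0,7.4],[-49,-50,0,9],[-49,-50,0,10.6],[-49,-50,0,12.2],[-49,-50,0,13.8],[-49,-50,0,15.2],[-49,-50,0,16],[-49,-50,0,16]],
  ],
)

```text
time: 3.35
tool_pos: [559.0, -28.8, 310.1]
tcp_rot: [-3.141, 0.0, 1.571]
contact_force: [0.1, -0.2, 0.5]
grip_width: 91.6
```

```bash
python3 - <<'E'
from h import *
o=bot.get_obs();m=cam("wrist");p,d=bot.capture("wrist"); np.savez("w2.npz",p=p,W=world("wrist",d,m),d=d,K=m[0],D=m[1],T=m[2])
print(o["time"],o["tool_pos"],o["tcp_rot"])
K,D,T=m
def pr(P): return cv2.projectPoints(np.float64(P).reshape(-1,1,3),cv2.Rodrigues(T[:3,:3])[0],T[:3,3],K,D)[0].reshape(-1,2)
u=pr([[670,49,140]])[0];print(u)
x,y=int(np.clip(u[0]-110,0,420)),int(max(u[1]-90,0)); print(x,y)
cv2.imwrite("pics/w2.png",cv2.resize(p[y:y+180,x:x+240],None,fx=3.3,fy=3.3,interpolation=cv2.INTER_CUBIC))
E
```

```text
3.35 [558.96931041 -28.77214716 310.07341108] [-3.14103202e+00  1.48118201e-04  1.57050660e+00]
[454.08981274 108.02267149]
344 18
```

View pics/w2.png

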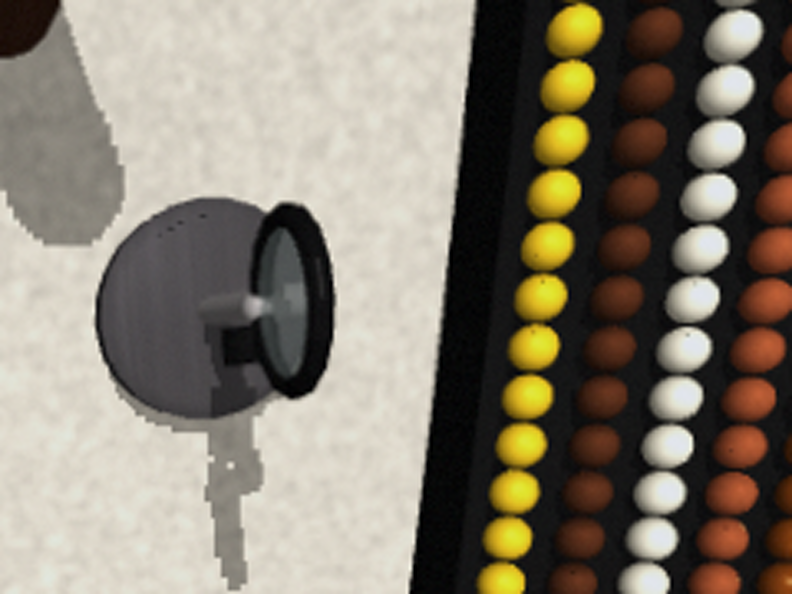

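The close view shows the lens rim ellipse clearly, from crop (250,203) to (333,398), and the round foot centred near (205,310). I fit the lens cylinder's silhouette to it.

```bash
cat > fit.py <<'E'
from h import *
from scipy.optimize import minimize
w=np.load("w2.npz");p,K,D,T=w["p"],w["K"],w["D"],w["T"]
rv=cv2.Rodrigues(T[:3,:3])[0]
pr=lambda P:cv2.projectPoints(np.float64(P).reshape(-1,1,3),rv,T[:3,3],K,D)[0].reshape(-1,2)
g=p.max(2); m=np.zeros_like(g); x,y=344,18
roi=(slice(y+58,y+124),slice(x+74,x+104)); m[roi]=(g[roi]<48)*255
m=cv2.morphologyEx(m,cv2.MORPH_CLOSE,np.ones((3,3)))
n,l,st,_=cv2.connectedComponentsWithStats(m); k=1+np.argmax(st[1:,4]); print(st[k])
c=np.concatenate(cv2.findContours((l==k).astype(np.uint8),cv2.RETR_EXTERNAL,cv2.CHAIN_APPROX_NONE)[0]).reshape(-1,2)
a=np.linspace(0,2*np.pi,60)
def cyl(q):
    X,Y,th=q; e=np.array([np.cos(th),np.sin(th),0]);f=np.array([-e[1],e[0],0])
    return np.concatenate([np.array([X,Y,140])+s*e+24*(np.cos(a)[:,None]*f+np.sin(a)[:,None]*[0,0,1]) for s in(-4,4)])
S=8
def fill(pts):
    im=np.zeros((80*S,50*S),np.uint8); h=cv2.convexHull(((pts-[x+64,y+50])*S+S/2).astype(np.float32)); cv2.fillConvexPoly(im,np.int32(h),1); return im
# outline pixels are pixel centres: grow mask by half a pixel
M=fill(np.concatenate([c+o for o in([.5,.5],[-.5,.5],[.5,-.5],[-.5,-.5])]).astype(float))
def cost(q): 
    R=fill(pr(cyl(q))); return 1-(R&M).sum()/(R|M).sum()
best=min((minimize(cost,[668,49,t],method="Nelder-Mead",options=dict(initial_simplex=[[668,49,t],[672,49,t],[668,53,t],[668,49,t+.15]])) for t in(-.3,0,.3)),key=lambda r:r.fun)
print("lens",best.x,np.degrees(best.x[2]),best.fun)
for dt in(-.1,-.05,.05,.1): print(dt,cost(best.x+[0,0,dt]))
W,d=w["W"],w["d"]
b=(W[...,2]>110)&(W[...,2]<170)&(d>0)&(np.hypot(W[...,0]-670,W[...,1]-49)<45);q=W[b];print("depth>110",len(q),q.mean(0),q.min(0),q.max(0)); t=q[q[:,2]>157];print("rim top",t.mean(0))
e=q-[best.x[0],best.x[1],0];th=best.x[2];al=e[:,0]*np.cos(th)+e[:,1]*np.sin(th);print("along-axis pct",np.percentile(al,[2,25,50,75,98]))
b=(W[...,2]>4)&(W[...,2]<25)&(d>0)&(np.hypot(W[...,0]-680,W[...,1]-49)<60);q=W[b];print("foot",cv2.minEnclosingCircle(q[:,:2].astype(np.float32)),np.percentile(q[:,2],[10,50,90]),len(q))
# case from wrist w1 (check)
w1=np.load("w1.npz");Q=w1["W"];b=(w1["d"]>0)&(Q[...,2]>120)&(Q[...,2]<140)&(np.hypot(Q[...,0]-431,Q[...,1]-266)<40);q=Q[b];print("case w1",cv2.minAreaRect(q[:,:2].astype(np.float32)),np.median(q[:,2]))
b=(w1["d"]>0)&(np.abs(Q[...,2]-4)<3)&(np.hypot(Q[...,0]-449,Q[...,1]+203)<75);h=cv2.cvtColor(w1["p"],cv2.COLOR_BGR2HSV);b&=h[...,1]>75;q=Q[b];print("mat w1",cv2.minAreaRect(q[:,:2].astype(np.float32)))
E
python3 fit.py
```

```text
[418  80  27  59 718]
lens [6.49092164e+02 4.69449907e+01 1.37439892e-01] 7.874725764988545 0.1583262680165578
-0.1 0.17858939332669221
-0.05 0.165487612489706
0.05 0.17380210651238692
0.1 0.19690760970552856
depth>110 1238 [649.4353609   48.47534827 145.16354094] [645.05670361  24.67646625 116.09977023] [655.59375346  71.14318113 164.26394527]
rim top [650.24894077  47.87787409 160.81222037]
along-axis pct [-1.284254   -0.13259199  0.38777941  0.85123235  3.95616368]
foot ((665.9193115234375, 49.78956985473633), 39.91946792602539) [12.46388345 15.03411264 16.29626511] 2471
case w1 ((430.5343322753906, 265.9471130371094), (41.26860046386719, 41.91706085205078), 40.22883605957031) 129.23926999560172
mat w1 ((447.2552490234375, -202.9453887939453), (108.69794464111328, 107.10907745361328), 80.07090759277344)
```

```bash
cat >> fit.py <<'E'
print("----")
b=(W[...,2]>110)&(W[...,2]<170)&(d>0)&(np.hypot(W[...,0]-650,W[...,1]-48)<35);q=W[b]
for r in(1,2):
    i=q[np.hypot(q[:,1]-47.9,q[:,2]-140)<18]  # glass
    A=np.c_[i[:,1]-48,i[:,2]-140,np.ones(len(i))]
    for _ in range(4):
        s=np.linalg.lstsq(A,i[:,0],rcond=None)[0]; k=np.abs(A@s-i[:,0])<1.5; A,i=A[k],i[k]
print("glass n",len(i),"slope y,z",s[:2],"yaw deg",-np.degrees(np.arctan(s[0])),"x at centre",s[2],"rms",np.std(A@s-i[:,0]))
t=q[q[:,2]>150]; print("y range by z:",[(z,np.round([v[:,1].min(),v[:,1].max()],1)) for z in(135,140,145,150) for v in[q[np.abs(q[:,2]-z)<2.5]]],"z max",q[:,2].max())
cv2.imwrite("pics/ov.png",p)
E
python3 fit.py | sed -n '/----/,$p'
```

```text
----
glass n 510 slope y,z [-0.13907884  0.00328768] yaw deg 7.917839823585224 x at centre 649.3818051714385 rms 0.3008977419425097
y range by z: [(135, array([26.2, 69.4])), (140, array([24.7, 71.1])), (145, array([25.7, 70.8])), (150, array([25.9, 69.6]))] z max 164.26394526730044
```

Both methods agree. The lens yaw is 7.9° with its centre near (650, 48). The foot at (665.9, 49.8) lies 16 mm behind it against the 15 mm given, and the rim top is at 164. Now I go over the case with tool yaw 129°.

Emit:
carry_out(
  deltas=[
    [[12,-5,0,-0.3],[36,-16,0,-1],[66,-29,2,-1.8],[98,-43,6,-2.6],[130,-56,12,-3.5],[162,-70,20,-4.4],[194,-84,30,-5.3],[226,-98,40,-6.1],[254,-110,50,-6.8],[276,-120,60,-7.4],[290,-126,67,-7.7],[295,-128,70,-7.8],[295,-128,70,-7.8],[295,-128,70,-7.8]],
  ],
)

```text
time: 4.8
tool_pos: [430.9, 266.3, 240.5]
tcp_rot: [3.141, 0.001, 2.254]
contact_force: [0.8, -0.3, 0.3]
grip_width: 91.7
```

```bash
python3 - <<'E'
from h import *
o=bot.get_obs();m=cam("wrist");p,d=bot.capture("wrist");W=world("wrist",d,m)
print(o["time"],o["tool_pos"],o["tcp_rot"],o["joint_positions"])
b=(d>0)&(W[...,2]>122)&(W[...,2]<138)&(np.hypot(W[...,0]-431,W[...,1]-266)<45);q=W[b];print(len(q),cv2.minAreaRect(q[:,:2].astype(np.float32)) if len(q)>5 else 0)
p2,d2=bot.capture("top")
cv2.imwrite("pics/w3.png",p)
E
```

```text
4.8 [430.91306637 266.25446222 240.54704673] [3.14119989e+00 5.27481393e-04 2.25386245e+00] [ 4.02260314e-01  3.57468243e-01  1.65399364e+00 -4.40118392e-04
  1.12960725e+00 -2.80618077e-01]
3244 ((430.2422790527344, 266.7483825683594), (40.05256271362305, 40.20120620727539), 39.261314392089844)
```

View pics/w3.png

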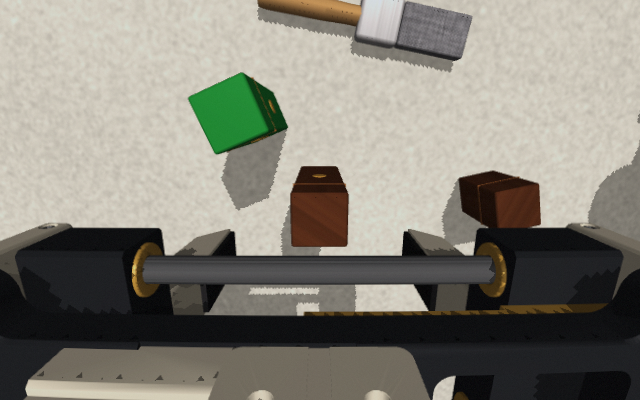

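The wrist view shows the case top centred between the fingers at (320,220), with the one-dot side on tool +x. It is 40 x 40 mm at (430.2, 266.7), yaw 39.3°. I descend and grip.

Emit:
carry_out(
  deltas=[
    [[1,0,5,0],[1,0,14,0],[1,0,26,0],[1,0,38,0],[1,0,50,0],[1,0,61,0],[1,0,70,0],[1,0,77,0],[1,0,82,0],[1,0,85,0],[1,0,85,0],[1,0,85,0]],
  ],
)

```text
time: 6.1
tool_pos: [430.2, 267.5, 155.5]
tcp_rot: [3.141, 0.0, 2.254]
contact_force: [0.4, -0.1, 0.2]
grip_width: 91.7
```

Emit:
carry_out(
  deltas=[
    [[0,0,0,0],[0,0,0,0],[0,0,0,0],[0,0,0,0],[0,0,0,0],[0,0,0,0],[0,0,0,0],[0,0,0,0],[0,0,0,0],[0,0,0,0],[0,0,0,0],[0,0,0,0]],
  ],
  fingers=30,
)

```text
time: 7.3
tool_pos: [430.0, 267.4, 155.2]
tcp_rot: [-3.142, 0.0, 2.254]
contact_force: [-0.2, -0.6, -0.3]
grip_width: 40.0
```

Gripped at 40.0 mm. Lifting clear of the bystanders.

Emit:
carry_out(
  deltas=[
    [[0,0,-2,0],[0,0,-7,0],[0,0,-16,0],[0,0,-28,0],[0,0,-42,0],[0,0,-57,0],[0,0,-72,0],[0,0,-87,0],[0,0,-102,0],[0,0,-116,0],[0,0,-128,0],[0,0,-137,0],[0,0,-143,0],[0,0,-145,0],[0,0,-145,0]],
  ],
)

```text
time: 8.8
tool_pos: [430.0, 267.4, 300.2]
tcp_rot: [-3.142, 0.0, 2.254]
contact_force: [0.6, -0.3, -0.8]
grip_width: 40.0
```

```bash
cat > to.py <<'E'
from h import *
import sys
x,y,z,yaw=map(float,sys.argv[1:5])
o=bot.get_obs();from scipy.spatial.transform import Rotation as R
Rt=R.from_euler("xyz",o["tcp_rot"]).as_matrix();yc=np.degrees(np.arctan2(Rt[1,0],Rt[0,0]))
print("t",o["time"],"pos",np.round(o["tool_pos"],2),"yaw",round(yc,2),"grip",round(float(o["grip_width"]),1),"q6",o["joint_positions"][5],"F",np.round(o["contact_force"],1))
print("shift",np.round(Rt.T@(np.array([x,y,z])-o["tool_pos"]),1),"turn units",round(-(yaw-yc)/5,2))
E
python3 to.py 580.7 38.2 300 7.9
python3 - <<'E'
from h import *
t=np.load("top0.npz");W,d=t["W"],t["d"];q=W[145:190,228:265].reshape(-1,3);q=q[(q[:,2]>110)&(q[:,2]<130)];print("round",q.mean(0))
E
```

```text
t 8.8 pos [429.99 267.35 300.23] yaw 129.14 grip 40.0 q6 -0.27822967869937903 F [ 0.6 -0.3 -0.8]
shift [-2.729e+02 -2.770e+01  2.000e-01] turn units 24.25
round [590.59618449 156.95671599 116.99876989]
```

Emit:
carry_out(
  deltas=[
    [[-3,0,0,0.3],[-10,-1,0,0.9],[-21,-2,0,1.9],[-36,-4,0,3.2],[-53,-5,0,4.7],[-71,-7,0,6.3],[-89,-9,0,7.9],[-107,-11,0,9.5],[-125,-13,0,11.1],[-143,-15,0,12.7],[-161,-16,0,14.3],[-179,-18,0,15.9],[-197,-20,0,17.5],[-215,-22,0,19.1],[-232,-24,0,20.6],[-247,-25,0,22],[-259,-26,0,23],[-267,-27,0,23.7],[-271.5,-27.5,0,24.1],[-273,-27.7,0,24.25]],
  ],
)

```text
time: 10.8
tool_pos: [581.0, 37.7, 299.6]
tcp_rot: [-3.142, 0.001, 0.136]
contact_force: [-1.2, -0.3, -1.6]
grip_width: 39.9
```

Emit:
carry_out(
  deltas=[
    [[0,0,2,0],[0,0,6,0],[0,0,13,0],[0,0,21,0],[0,0,30,0],[0,0,39,0],[0,0,48,0],[0,0,56,0],[0,0,62,0],[0,0,66,0],[0,0,68,0],[0,0,69,0],[0,0,69,0],[0,0,69,0],[0,0,69,0]],
  ],
)

```text
time: 12.3
tool_pos: [581.0, 38.2, 231.5]
tcp_rot: [3.141, -0.001, 0.138]
contact_force: [-1.7, -0.3, -0.4]
grip_width: 40.2
```

```bash
python3 to.py 580.7 38.2 230.2 7.9; python3 - <<'E'
from h import *
p,d=bot.capture("side");q,_=bot.capture("top");w,_=bot.capture("wrist")
f=lambda i:cv2.resize(i,(400,300),interpolation=cv2.INTER_AREA)
cv2.imwrite("pics/c1.png",np.vstack([np.hstack([cv2.resize(p[100:260,180:380],(400,300),interpolation=cv2.INTER_CUBIC),cv2.resize(q[70:220,200:400],(400,300),interpolation=cv2.INTER_CUBIC)]),np.hstack([f(w),f(p)])]))
E
```

```text
t 12.3 pos [581.    38.18 231.51] yaw 7.89 grip 40.2 q6 1.3671372081952833 F [-1.7 -0.3 -0.4]
shift [-0.3 -0.1  1.3] turn units -0.0
```

View pics/c1.png

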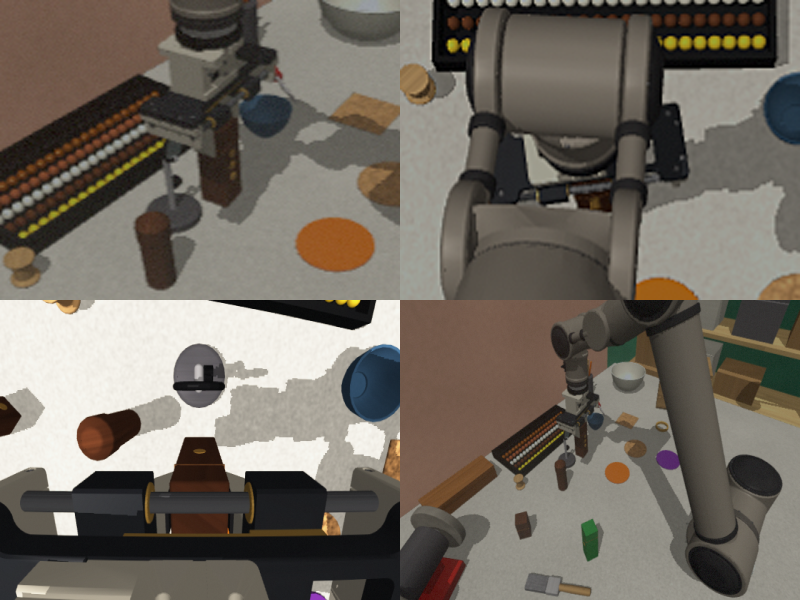

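The wrist view shows the one-dot side, dot at (200,449), facing the lens at (198,385) in line with it. I trim the height and hold, then check distance and squareness by depth.

Emit:
carry_out(
  deltas=[
    [[0,0,1,0],[0,0,1.2,0],[0,0,1.2,0],[0,0,1.2,0]],
  ],
)

```text
time: 12.85
tool_pos: [580.9, 38.2, 230.0]
tcp_rot: [3.142, 0.0, 0.138]
contact_force: [-0.7, 0.0, -1.5]
grip_width: 40.0
```

```bash
python3 to.py 580.7 38.2 230.2 7.9; cat > chk.py <<'E'
from h import *
o=bot.get_obs();m=cam("wrist");p,d=bot.capture("wrist");W=world("wrist",d,m)
L=(d>0)&(W[...,2]>115)&(W[...,2]<166)&(np.hypot(W[...,0]-650,W[...,1]-48)<35);q=W[L]
print("lens pts",len(q),q.min(0),q.max(0)); r=q[q[:,2]>150]
A=np.c_[r[:,1],np.ones(len(r))];s=np.linalg.lstsq(A,r[:,0],rcond=None)[0];print("lens rim line yaw",-np.degrees(np.arctan(s[0])),"x at 48:",s@[48,1])
F=(d>0)&(W[...,2]>85)&(W[...,2]<165)&(W[...,0]>585)&(W[...,0]<615)&(np.abs(W[...,1]-41)<28);f=W[F]
if len(f)>50:
    A=np.c_[f[:,1]-41,f[:,2]-140,np.ones(len(f))]
    for _ in range(4):
        s=np.linalg.lstsq(A,f[:,0],rcond=None)[0];k=np.abs(A@s-f[:,0])<1.5;A,f=A[k],f[k]
    print("face n",len(f),"yaw",-np.degrees(np.arctan(s[0])),"tilt",np.degrees(np.arctan(s[1])),"x at(41,140)",s[2],"y range",f[:,1].min(),f[:,1].max(),"zmin",f[:,2].min(),"zmax",f[:,2].max())
    dot=p[F]; h=cv2.cvtColor(p,cv2.COLOR_BGR2HSV); g=F&(h[...,2]>90)&(h[...,1]>90); print("bright dot pts",g.sum(),W[g].mean(0) if g.any() else 0)
E
python3 chk.py
```

```text
t 12.85 pos [580.88  38.16 229.97] yaw 7.89 grip 40.0 q6 1.3670708776703453 F [-0.7  0.  -1.5]
shift [-0.2 -0.1 -0.2] turn units -0.0
lens pts 1208 [645.81801537  24.7577448  115.01130102] [667.32397053  71.16841183 164.25910538]
lens rim line yaw 7.814137103812762 x at 48: 651.2561215629428
face n 1774 yaw 7.873388454185834 tilt 0.05291317437725754 x at(41,140) 600.3144303342717 y range 20.575257707049282 59.39996565958525 zmin 85.3910553592969 zmax 164.999765414428
bright dot pts 91 [601.12456708  40.02039335 141.13165926]
```

Face yaw is 7.87° against lens 7.8–7.9°, tilt 0.05°, distance 50 mm, dot at z 141. Holding on the one-dot side, then turning to the two-dot side.

Emit:
carry_out(
  deltas=[
    [[0,0,0,0],[0,0,0,0],[0,0,0,0],[0,0,0,0],[0,0,0,0],[0,0,0,0],[0,0,0,0],[0,0,0,0],[0,0,0,0],[0,0,0,0],[0,0,0,0],[0,0,0,0],[0,0,0,0],[0,0,0,0],[0,0,0,0],[0,0,0,0],[0,0,0,0]],
  ],
)

```text
time: 14.6
tool_pos: [580.9, 38.1, 230.0]
tcp_rot: [3.142, 0.0, 0.138]
contact_force: [0.4, -1.0, -1.1]
grip_width: 39.9
```

Emit:
carry_out(
  deltas=[
    [[0,0,0,-0.3],[0,0,0,-1],[0,0,0,-2],[0,0,0,-3.3],[0,0,0,-4.7],[0,0,0,-6.2],[0,0,0,-7.7],[0,0,0,-9.2],[0,0,0,-10.7],[0,0,0,-12.2],[0,0,0,-13.6],[0,0,0,-15],[0,0,0,-16.2],[0,0,0,-17.1],[0,0,0,-17.7],[0,0,0,-18],[0,0,0,-18],[0,0,0,-18],[0,0,0,-18]],
  ],
)

```text
time: 16.5
tool_pos: [580.9, 38.2, 230.0]
tcp_rot: [3.142, 0.0, 1.708]
contact_force: [-0.6, 0.8, -0.3]
grip_width: 40.0
```

```bash
python3 to.py 580.8 38.2 230.1 97.9; python3 - <<'E'
from h import *
w,_=bot.capture("wrist");cv2.imwrite("pics/c2.png",w)
E
```

```text
t 16.5 pos [580.9   38.15 230.  ] yaw 97.86 grip 40.0 q6 -0.2031418332497292 F [-0.6  0.8 -0.3]
shift [ 0.1 -0.1 -0.1] turn units -0.01
```

View pics/c2.png

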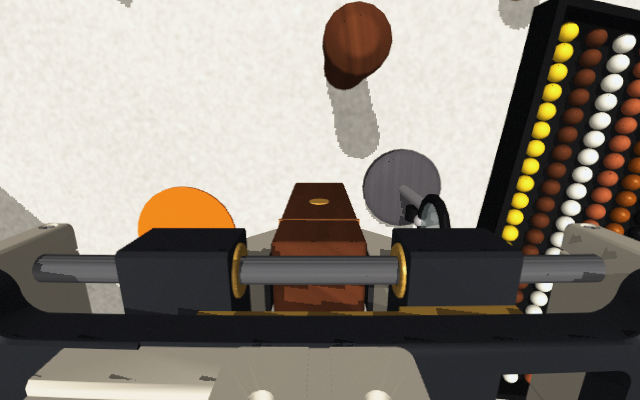

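The one-dot side, dot at (318,201), now faces left, so the two-dot side faces the lens at (432,215). Hold, turn another 90°, and hold.

Emit:
carry_out(
  deltas=[
    [[0,0,0,0],[0,0,0,0],[0,0,0,0],[0,0,0,0],[0,0,0,0],[0,0,0,0],[0,0,0,0],[0,0,0,0],[0,0,0,0],[0,0,0,0],[0,0,0,0],[0,0,0,0],[0,0,0,0],[0,0,0,0],[0,0,0,0],[0,0,0,0],[0,0,0,0]],
  ],
)

```text
time: 18.25
tool_pos: [580.9, 38.2, 230.0]
tcp_rot: [3.142, 0.0, 1.709]
contact_force: [-0.4, -0.4, -1.6]
grip_width: 39.8
```

Emit:
carry_out(
  deltas=[
    [[0,0,0,-0.3],[0,0,0,-1],[0,0,0,-2],[0,0,0,-3.3],[0,0,0,-4.7],[0,0,0,-6.2],[0,0,0,-7.7],[0,0,0,-9.2],[0,0,0,-10.7],[0,0,0,-12.2],[0,0,0,-13.6],[0,0,0,-15],[0,0,0,-16.2],[0,0,0,-17.1],[0,0,0,-17.7],[0,0,0,-18],[0,0,0,-18],[0,0,0,-18],[0,0,0,-18]],
  ],
)

```text
time: 20.15
tool_pos: [580.9, 38.2, 230.0]
tcp_rot: [-3.141, 0.0, -3.004]
contact_force: [0.0, -0.1, -0.9]
grip_width: 40.0
```

Emit:
carry_out(
  deltas=[
    [[0,0,0,0],[0,0,0,0],[0,0,0,0],[0,0,0,0],[0,0,0,0],[0,0,0,0],[0,0,0,0],[0,0,0,0],[0,0,0,0],[0,0,0,0],[0,0,0,0],[0,0,0,0],[0,0,0,0],[0,0,0,0],[0,0,0,0],[0,0,0,0],[0,0,0,0]],
  ],
)

```text
time: 21.85
tool_pos: [580.9, 38.2, 230.0]
tcp_rot: [-3.141, -0.0, -3.004]
contact_force: [-0.9, -0.2, -0.7]
grip_width: 39.9
```

```bash
python3 to.py 580.9 38.2 300 187.9;  python3 to.py 448.5 -203 300 187.9|tail -1; python3 - <<'E'
from h import *
m=cam("wrist");p,d=bot.capture("wrist");W=world("wrist",d,m)
# plain face -> camera sees +y side (one dot) facing the robot
F=(d>0)&(W[...,2]>85)&(W[...,2]<165)&(np.hypot(W[...,0]-581,W[...,1]-38)<35);f=W[F];A=np.c_[f[:,1]-38,f[:,2]-140,np.ones(len(f))]
for _ in range(5):
    s=np.linalg.lstsq(A,f[:,0],rcond=None)[0];k=np.abs(A@s-f[:,0])<2;A,f=A[k],f[k]
print(len(f),"back face yaw",-np.degrees(np.arctan(s[0])),"x",s[2],"tilt",np.degrees(np.arctan(s[1])))
E
```

```text
t 21.85 pos [580.87  38.17 229.99] yaw -172.11 grip 39.9 q6 -1.774498810383039 F [-0.9 -0.2 -0.7]
shift [ -0.   0. -70.] turn units -72.0
shift [ 164.2 -220.7  -70. ] turn units -72.0
1776 back face yaw 7.850968652961395 x 561.0544882864783 tilt -0.008062122369720518
```

All three sides are presented; the back face confirms 7.85° and x 561. Moving to the mat.

Emit:
carry_out(
  deltas=[
    [[1,-1,-2,0],[3,-3,-6,0],[7,-9,-10,0],[14,-19,-12,0],[24,-32,-12,0],[36,-48,-12,0],[49,-66,-12,0],[62,-84,-12,0],[75,-101,-12,0],[88,-118,-8,0],[101,-136,-3,0],[114,-153,4,0],[127,-171,12,0],[139,-187,20,0],[149,-200,27,0],[156,-210,33,0],[161,-216,37,0],[163.5,-220,39,0],[164.2,-220.7,40,0],[164.2,-220.7,40,0]],
  ],
)

```text
time: 23.9
tool_pos: [448.7, -202.8, 190.1]
tcp_rot: [-3.142, 0.0, -3.004]
contact_force: [-0.4, 0.1, -1.0]
grip_width: 39.9
```

```bash
python3 to.py 448.5 -203 159.7 187.9; python3 - <<'E'
from h import *
m=cam("wrist");p,d=bot.capture("wrist");W=world("wrist",d,m);s,_=bot.capture("side")
h=cv2.cvtColor(p,cv2.COLOR_BGR2HSV)
b=(d>0)&(np.abs(W[...,2]-4)<3)&(h[...,1]>75)&(np.hypot(W[...,0]-448.5,W[...,1]+203)<70);q=W[b];print("mat visible",len(q),q.min(0),q.max(0))
f=W[(d>0)&(W[...,2]>10)&(W[...,2]<130)&(np.hypot(W[...,0]-448.5,W[...,1]+203)<35)];print("case",f.min(0),f.max(0))
cv2.imwrite("pics/c3.png",np.hstack([cv2.resize(p,(480,300)),cv2.resize(s[130:250,320:440],(300,300))]))
E
```

```text
t 23.9 pos [ 448.69 -202.81  190.09] yaw -172.1 grip 39.9 q6 -2.2891751258014947 F [-0.4  0.1 -1. ]
shift [ 0.2 -0.2 30.4] turn units -72.0
mat visible 6241 [ 392.60489901 -257.81824812    1.03567034] [ 485.6759496  -148.85529812    5.97146455]
case [ 426.50047025 -233.3689519    37.66392143] [ 442.22399989 -176.813265    129.97900118]
```

View pics/c3.png

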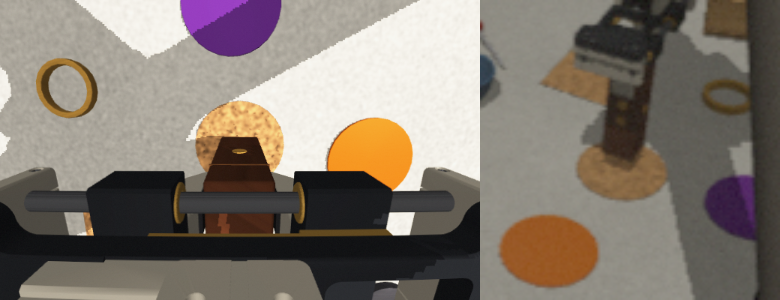

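The case is centred over the round cork mat, which spans x from 392.6 and y -258 to -149. Lowering gently.

Emit:
carry_out(
  deltas=[
    [[0,0,2,0],[0,0,6,0],[0,0,11,0],[0,0,16,0],[0,0,20.5,0],[0,0,24,0],[0,0,27,0],[0,0,28.5,0],[0,0,29.3,0],[0,0,29.8,0],[0,0,30.1,0],[0,0,30.4,0],[0,0,30.6,0],[0,0,30.6,0],[0,0,30.6,0]],
  ],
)

```text
time: 25.5
tool_pos: [448.5, -203.0, 159.5]
tcp_rot: [-3.141, 0.0, -3.004]
contact_force: [0.2, 0.4, -1.0]
grip_width: 40.0
```

Emit:
carry_out(
  deltas=[
    [[0,0,0.2,0],[0,0,0.4,0],[0,0,0.4,0],[0,0,0.4,0],[0,0,0.4,0]],
  ],
)

```text
time: 26.0
tool_pos: [448.6, -203.0, 159.1]
tcp_rot: [-3.141, 0.0, -3.004]
contact_force: [-0.7, 0.8, 1.2]
grip_width: 39.9
```

Contact: the vertical force went from -1 to +1.2 N. Release, then rise.

Emit:
carry_out(
  deltas=[
    [[0,0,0,0],[0,0,0,0],[0,0,0,0],[0,0,0,0],[0,0,0,0],[0,0,0,0],[0,0,0,0],[0,0,0,0],[0,0,0,0],[0,0,0,0],[0,0,0,0],[0,0,0,0]],
  ],
  fingers=90,
)

```text
time: 27.2
tool_pos: [448.6, -203.0, 159.0]
tcp_rot: [-3.141, 0.0, -3.004]
contact_force: [-1.1, -0.1, -0.6]
grip_width: 90.2
```

Emit:
carry_out(
  deltas=[
    [[0,0,-2,0],[0,0,-7,0],[0,0,-16,0],[0,0,-28,0],[0,0,-42,0],[0,0,-57,0],[0,0,-72,0],[0,0,-87,0],[0,0,-102,0],[0,0,-114,0],[0,0,-120,0],[0,0,-120,0],[0,0,-120,0]],
  ],
)

```text
time: 28.5
tool_pos: [448.4, -202.9, 278.8]
tcp_rot: [3.141, -0.0, -3.004]
contact_force: [-1.0, -0.3, -0.1]
grip_width: 89.8
```

```bash
python3 - <<'E'
from h import *
m=cam("wrist");p,d=bot.capture("wrist");W=world("wrist",d,m);s,_=bot.capture("side");o=bot.get_obs();print(o["time"],o["grip_width"],o["contact_force"])
f=W[(d>0)&(W[...,2]>125)&(W[...,2]<142)&(np.hypot(W[...,0]-448.5,W[...,1]+203)<40)];print("case top",len(f),cv2.minAreaRect(f[:,:2].astype(np.float32)),np.median(f[:,2]))
cv2.imwrite("pics/c4.png",np.hstack([cv2.resize(p,(480,300)),cv2.resize(s[130:250,320:440],(300,300))]))
E
```

```text
28.6 90.14930956596531 [-0.11229408  0.65885766  0.27521673]
case top 2424 ((448.44732666015625, -203.74777221679688), (39.61784744262695, 39.99394607543945), 7.951866626739502) 133.31145295154573
```

View pics/c4.png

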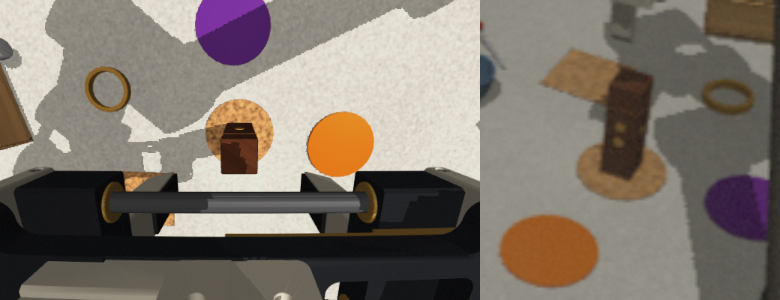

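The case stands upright on the round mat: top at z 133.3 (4 + 130 expected), centre (448.4, -203.7), with the gripper well clear.

```bash
python3 -c "
from h import *
print(bot.close_job())"
```

```text
the job is handed in; nothing more can be done
None
```

I picked up the tall case by its top and held the one-, two- and three-dot sides in turn before the loupe. Each hold lasted at least 1.7 s. I then stood the case on the round cork mat, let go, backed off and handed the job in at about 28.6 s of the 58 s allowed.

**Presenting the sides:**
- **One-dot side:** by depth it was square to the lens within about 0.1° and roughly 50 mm from it. The dot was at z ≈ 141 mm, level with the lens centre at 140.
- **Two-dot side:** I did not measure this face itself. The picture showed the one-dot side turned left, and the tool angle was right to 0.05°.
- **Three-dot side:** I checked it through the opposite face, which read 7.85° against the lens's 7.9° with no tilt.

**Placing:** the case top is level at z ≈ 133 mm, centred at (448.4, -203.7). The mat centre measured about (448, -203), so the case lies wholly on it with about 26 mm to spare. The gripper was open and 120 mm clear at the end. No force reading passed about 2 N, and the gripper stayed clear of the loupe.

**Disagreements:**
- The silhouette fit of the lens rim matched poorly (about 16% mismatch), so I used the depth plane instead. The two agreed on the angle, 7.9°.
- Estimates of the mat centre differed by about 2 mm between views.

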